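# Close the oil reservoir: start the cap's thread and latch it

## Task

The filler cap of the blue test-oil reservoir has only been laid on its neck. Turn it backward (anticlockwise from above) until it drops level into the thread start, then screw it forward (clockwise) fully home, keeping it level so that it does not cross-thread, and swing the hinged fork latch fully down over the end of the cap's bar. Leave the other things on the bench where they are.

Things in the scene. Friction and masses are not known exactly. Their poses are not given: they have to be found in the camera images.
- tank: The reservoir, fixed to the bench: blue painted steel box 220 mm (its x) by 320 mm (its y), top 110 mm above the bench. Origin: centre of its underside, on the bench; z up. On its top stand the filler neck, axis at tank x = 0, y = +50 mm, and the latch, hinged at tank y = -62 mm.
- neck_axis (a point): Point on the neck's vertical axis at the tank's top, 110 mm above the bench. The neck, hidden under the cap, is a fixed spigot 70 mm in diameter, rim 141 mm above the bench, with three right-hand thread ribs 120 deg apart, level tops at 136 mm; between them are the thread starts (gaps), each with a stop 5 mm higher than the ribs.
- cap: The loose dark cast filler cap, about 0.65 kg: round, ribbed, 96 mm in diameter, 29 mm high, with a straight cross bar 150 mm long (along cap y) and 14 mm wide. Origin: on its axis at the skirt's lower edge; z up. The bar's top is 40 mm above the origin; beyond the round part (48 to 75 mm from the axis) the bar is 28 mm high, its underside 12 mm above the origin.
- cap_top (a point): Middle of the bar's top, on the cap's axis, 40 mm above its origin. Let phi = cap yaw minus tank yaw, anticlockwise positive. At the start phi is 0.15 to 0.75 rad and the cap's origin 133 mm above the bench, three inner pins lying on the ribs. Clockwise it only meets a stop at phi about 0. Anticlockwise it slides level, then at phi 1.07 to 1.25 rad falls 10 mm, to about 123 mm.
- bar_end (a point): Centre of the bar's end face on the cap's +y side, 75 mm from the axis, 34 mm above the cap's origin. After the drop a stop ends backward turning at phi = 1.42 rad: if it hangs tilted, turn on or ease off. Clockwise it then follows the thread 5 mm down to a stop: home at phi = 0, origin at 117.5 mm, this end pointing to tank +y, the other under the latch. About 3 N here turns it; it stays where left.
- latch (a joint): Angle of the steel fork latch, rad: 0 = fully down (level, over the bar's end), 1.57 = upright, 2.3 = leaning back from the cap (limit). Starts at 1.7 to 2.2. The stiff hinge stays where it is put; about 1 N at the end moves it. When down, the plate's underside is 161.5 mm above the bench, 4 mm over the bar of a cap that is home; it goes down only if the bar is home and in line within about 5 deg.
- latch_hinge (a point): Middle of the latch's hinge axis (parallel to tank x) on a post: tank x = 0, y = -62 mm, 164 mm above the bench, 112 mm from the neck axis.
- latch_end (a point): Middle of the free edge of the latch plate, on its outer face (upper when closed), 56 mm from the hinge axis. The plate is 36 mm wide (tank x) and 5 mm thick; two prongs, 23 mm apart inside, stand under it 40 to 56 mm from the hinge axis and reach 22 mm below it, tips flared.
- spray_can: Bystander: green spray can, 60 mm diameter, 160 mm high, origin at the centre of its underside.
- spanner: Bystander: steel spanner 180 mm long lying on the bench.
- cup: Bystander: blue plastic cup, 72 mm diameter, 70 mm high, origin at the centre of its underside.
Things that resemble listed ones, but are neither listed nor needed, are in the scene too. Of the things shaped like the cap, the dark steel one is meant.

How it is judged:
By the outcome, as a careful person would: the job done as asked, in the order asked, and still so for the second after the job is handed in, with the robot touching nothing.
It also fails if it takes over 64 s, if anything falls off the work surface, if the arm or the gripper's body presses on something with over 40 N, if the wrist force passes 120 N, or if a joint passes its speed limit or range.

## Robot

A 6-joint arm with a two-finger parallel gripper is mounted at the origin on the work surface. World frame = base frame: x ahead of the robot, y to its left, z up, the work surface at z = 0. Lengths are in m, angles in rad, forces in N, time in s.
With the tool pointing down it reaches from about 0.25 to 0.775 m from the base axis. Payload 4 kg.
Tool frame: the origin (TCP) lies between the finger pads; the fingertips stand 17 mm ahead of it and the grasp point (between the pads) lies 2 mm behind it; z points along the fingers, y is the line along which they close (so a half turn about z gives the same grasp; the last joint's range is limited). The gripper opens to 94 mm and grips with 3 to 60 N. Pads are 16 mm wide; open, the fingers measure 119 mm over their backs; the gripper's body (75 mm by 177 mm) begins 78 mm behind the grasp point.
Start: joints at [1.226, 0.087, 1.371, -0, 1.684, -0.103], TCP at [0.132, 0.534, 0.223] pointing down, gripper open.
Joint ranges: [-3.1, 3.1], [-0.76, 2.03], [0.27, 2.55], [-1.08, 4.22], [0.17, 2.65], [-2.57, 2.57]. Speed limits (rad/s): [2.79, 2.79, 3.14, 3.14, 3.14, 3.14].

## Interface

Orientations are given as [roll, pitch, yaw] about the fixed x, y, z axes, in that order (R = Rz(yaw) Ry(pitch) Rx(roll)).
In Python, from workcell import ctrl gives the robot as it stands.
- The arm moves only by the tool apply_moves, never from a script. Its argument "steps" is a list of rows, each an object of numbers: "dx", "dy", "dz": the shift along the tool's x, y, z scaled (see below); "wx", "wy", "wz": the turn, a rotation vector about the tool's x, y, z scaled (see below). A call has 1 to 20 rows; each row is the pose to reach, as a shift and turn from the pose commanded when the call began, along the tool's axes at that moment; what a row does not reach only later rows make up. The controller multiplies each number of a shift by 0.15 m and each number of a turn by pi/2 rad. A row lasts 1/10 s, in which the tool goes at most 50 mm and 8.59 degrees, less where a joint would pass 70% of its speed; a pose out of reach is approached as far as the arm can. A call with a number of a shift or a turn outside -1 to 1 is refused whole. A call with a gripper value outside its range is refused whole. "fingers" is the opening, from -1 (shut) to 1 (fully open), set as the call begins (left out, the last holds). The fingers move at their own pace and stop on an object; "force" is the grip in N (left out, the last holds). Time passes only in rows, so rows that repeat a pose let the fingers close. It gives the time, the measured TCP pose, the force, the opening and the grip force at its end, in the units of the state.
- ctrl.get_state(): the state, without advancing time (a new reading comes with each control period).
- ctrl.read_camera(name): name is "scene" or "side" or "wrist"; returns the picture (384x512x3 uint8, red, green, blue); there is no depth.
- ctrl.camera_params(name): a dict with "mtx" (3x3 intrinsics, pixels), "R" (3x3) and "t" (3): a world point X has camera coordinates R X + t; the wrist camera has in their place "mount" (4x4, takes a point from camera to tool coordinates, whose origin is the TCP and whose axes are the flange's). Camera axes: x right, y down, z forward; pixel columns grow to the right and rows downward; lengths in m; the calibration is good to about 2 mm. A picture is of the moment at which its call begins: read the wrist's pose just before it. camera_params takes no time and is no camera call.
- ctrl.close_job(): hands the job in; it is judged then, once.
Trained networks look in the newest picture that a camera, given by its name, has taken for a name from the list of things; names that differ only in an ending like _2 or _b are one class to them, and where a whole thing is asked for, a point or a joint stands for the part that bears it (a point fixed in the world has none). Each returns a list of dicts, best first, with "confidence" (0 to 1); they miss things now and then, are a little off and sometimes report something else, mostly with a low value. They report only what shows in the picture. A call takes as long as a camera call. They do not tell look-alikes from the thing itself.
- ctrl.search_frame(camera, label): "box" ([left, top, width, height] as shares, 0 to 1, of the picture: columns of its width, rows of its height, round what is visible of it).
- ctrl.silhouettes(camera, label): "mask" (384x512 bool, what is visible of it) and "box" ([left, top, width, height] as shares, 0 to 1, of the picture: columns of its width, rows of its height, round what is visible of it).
The state is a dict: "t": time; "joint_positions": joint angles; "qvel": joint speeds; "joint_efforts": joint torques, N m; "tcp_pos": TCP position; "eef_rot": TCP orientation; "contact_force": force on the tool from outside, world axes, zero at the start; "moment": the same for the moment, N m; "width": opening from 0.0 (shut) to 1.0 (fully open); "gripper_force": force on a finger pad.
Only numpy, scipy, OpenCV 4.12 (cv2) and the standard library are available. Lean on these libraries where they do the work, as an engineer would, in place of code of your own. Each camera call takes 0.05 s, during which the arm holds its last target. There are 200 camera calls.

## Working session

There is one attempt and no reset: what is moved stays moved. The work goes in short steps, Python scripts to look and compute and a tool call to move; the robot and the scene stay as the last step left them, time stands still between calls to the robot, and variables do not carry over. Pictures are saved under pics/ and viewed, at most 10 in all, crops included, and the job is handed in when it is done.

Besides the shell and the picture viewer there is one more tool, called as name([rows], argument=value, ...), one row to a line, values as JSON. apply_moves: Moves the arm, as the interface text tells. Its arguments: {"type":"object","properties":{"steps":{"type":"array"},"fingers":{"type":"number"},"force":{"type":"number"}},"required":["steps"]}

```bash
mkdir -p pics; ls; python3 - <<'E'
from workcell import ctrl
import cv2,numpy as np
np.set_printoptions(precision=4,suppress=True)
s=ctrl.get_state();print(s)
a=ctrl.read_camera("scene");b=ctrl.read_camera("side")
for n in("scene","side"):
    p=ctrl.camera_params(n);print(n,p)
print(ctrl.camera_params("wrist"))
cv2.imwrite("pics/a.png",cv2.cvtColor(np.hstack([a,b]),cv2.COLOR_RGB2BGR)[:, :])
im=cv2.imread("pics/a.png");cv2.imwrite("pics/scene.png",im[:,:512]);cv2.imwrite("pics/side.png",im[:,512:])
E
```

```text
pics
{'t': 0.0, 'joint_positions': array([ 1.2259,  0.088 ,  1.3723, -0.    ,  1.6836, -0.1031]), 'qvel': array([-0.0001, -0.0005, -0.0015, -0.0008,  0.0018,  0.0008]), 'joint_efforts': array([ -0.001 , -34.0181, -30.2426,   0.0716,   0.0329,  -0.0002]), 'tcp_pos': array([0.1315, 0.5335, 0.2213]), 'eef_rot': array([-3.1394, -0.0002,  2.8998]), 'contact_force': array([-0.662 , -0.042 , -0.6482]), 'moment': array([-0.0003,  0.054 , -0.0191]), 'gripper_force': 0.0, 'width': 1.0005446798536566}
scene {'mtx': array([[464.8999,   0.    , 247.503 ],
       [  0.    , 464.8999, 196.1503],
       [  0.    ,   0.    ,   1.    ]]), 'R': array([[ 0.6006,  0.7996, -0.0041],
       [ 0.6507, -0.4917, -0.5786],
       [-0.4646,  0.3448, -0.8156]]), 't': array([-0.3253, -0.2694,  1.773 ])}
side {'mtx': array([[465.3191,   0.    , 254.4007],
       [  0.    , 465.3191, 189.4573],
       [  0.    ,   0.    ,   1.    ]]), 'R': array([[ 0.9409, -0.3384,  0.0087],
       [-0.2082, -0.5987, -0.7735],
       [ 0.267 ,  0.726 , -0.6338]]), 't': array([-0.5139,  0.1938,  1.2211])}
{'mtx': array([[333.6667,   0.    , 251.5999],
       [  0.    , 333.6667, 187.5943],
       [  0.    ,   0.    ,   1.    ]]), 'mount': array([[-0.0004, -0.9648, -0.263 ,  0.0765],
       [ 1.    , -0.0004, -0.0003,  0.0006],
       [ 0.0002, -0.263 ,  0.9648, -0.1621],
       [ 0.    ,  0.    ,  0.    ,  1.    ]])}
```

View pics/scene.png

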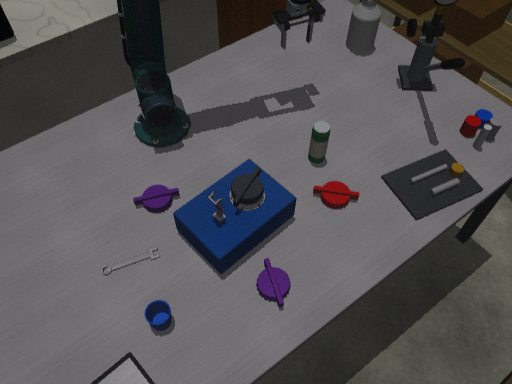

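View pics/side.png

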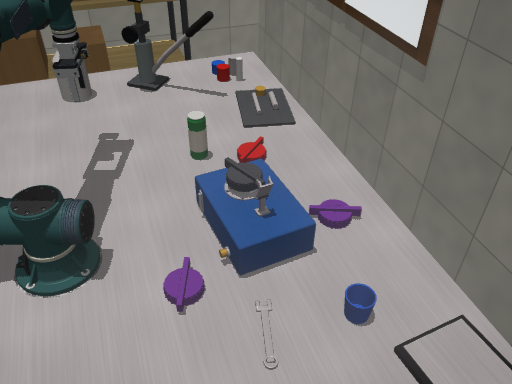

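The cap-like things are: dark on the tank (scene 247,190), purple (157,198), purple (273,283) and red (336,194). The dark one on the neck fits the description. Next I fit the tank and confirm the cap in an enlarged crop.

```bash
cat > h.py <<'E'
import cv2,numpy as np
from scipy.optimize import minimize
np.set_printoptions(precision=4,suppress=True)
def proj(P,p):
    c=np.atleast_2d(P)@p["R"].T+p["t"];u=c@p["mtx"].T
    return u[:,:2]/u[:,2:]
def ray(uv,p,z):
    d=np.linalg.solve(p["mtx"],np.array([uv[0],uv[1],1.]));R=p["R"];o=-R.T@p["t"];d=R.T@d
    return o+d*(z-o[2])/d[2]
def box(x,y,a,hx=.11,hy=.16,h=.11):
    c,s=np.cos(a),np.sin(a)
    return np.array([[x+c*i*hx-s*j*hy,y+s*i*hx+c*j*hy,k] for i in(-1,1) for j in(-1,1) for k in(0,h)])
def T(pt,x,y,a):
    c,s=np.cos(a),np.sin(a);pt=np.atleast_2d(pt)
    return np.c_[x+c*pt[:,0]-s*pt[:,1],y+s*pt[:,0]+c*pt[:,1],pt[:,2]]
E
python3 - <<'E'
from h import *
from workcell import ctrl
H={};P={}
for n in("scene","side"):
    im=cv2.imread(f"pics/{n}.png");P[n]=ctrl.camera_params(n)
    hsv=cv2.cvtColor(im,cv2.COLOR_BGR2HSV)
    m=cv2.inRange(hsv,(105,130,30),(125,255,255))
    nn,l,st,_=cv2.connectedComponentsWithStats(m)
    k=1+st[1:,4].argmax();print(n,st[k])
    pts=cv2.findNonZero((l==k).astype(np.uint8));H[n]=cv2.convexHull(pts)
def cost(v):
    e=0
    for n in H:
        q=cv2.convexHull(proj(box(*v),P[n]).astype(np.float32))
        a=np.zeros((384*4,512*4),np.uint8);b=a.copy()
        cv2.fillPoly(a,[np.int32(q*4+2)],1);cv2.fillPoly(b,[H[n]*4+2],1);e+=(a!=b).sum()/16
    return e
p0=ray((235,205),P["scene"],.11);print(p0)
best=min((minimize(cost,[p0[0],p0[1],a],method="Nelder-Mead",options=dict(initial_simplex=[[p0[0],p0[1],a],[p0[0]+.03,p0[1],a],[p0[0],p0[1]+.03,a],[p0[0],p0[1],a+.3]])) for a in np.arange(0,3.1,.5)),key=lambda r:r.fun)
print(best.x,best.fun)
v=best.x
for n in H:
    im=cv2.imread(f"pics/{n}.png")
    q=proj(T([[0,.05,.141],[0,-.062,.164],[0,.125,.167],[0,-.16,.11]],*v),P[n]);print(n,q)
    c=q[0].astype(int);S=5
    cr=im[c[1]-55:c[1]+55,c[0]-55:c[0]+55];cr=cv2.resize(cr,None,fx=S,fy=S,interpolation=cv2.INTER_CUBIC)
    cr=cv2.convertScaleAbs(cr,alpha=1.8,beta=15)
    for i,u in enumerate(q): cv2.circle(cr,tuple(int(w) for w in (u-c+55)*S),3,[(0,255,255),(0,255,0),(0,0,255),(255,255,255)][i],-1)
    print("crop origin",c-55);cv2.imwrite(f"pics/c_{n}.png",cr)
a,b=cv2.imread("pics/c_scene.png"),cv2.imread("pics/c_side.png")
cv2.imwrite("pics/c.png",cv2.resize(np.hstack([a,b]),(800,400)))
E
```

```text
scene [ 173  159  123  114 6204]
side [ 195  159  120   92 4862]
[ 0.5263 -0.0359  0.11  ]
[ 0.5236 -0.0303  3.1998] 3488.3125
scene [[222.7683 206.5937]
 [251.3537 182.4856]
 [201.9131 215.538 ]
 [274.5701 176.7993]]
crop origin [167 151]
side [[258.1872 198.3292]
 [242.0697 167.5476]
 [270.4813 208.548 ]
 [229.8895 163.9365]]
crop origin [203 143]
```

View pics/c.png

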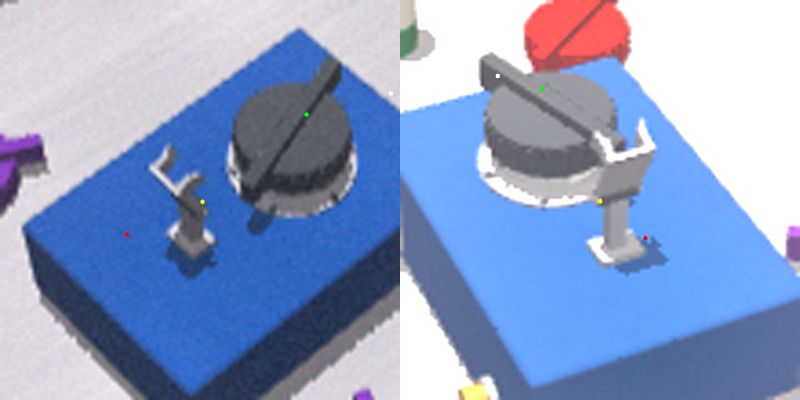

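The crop shows the dark cap on the blue tank (scene 247,190; side 244,175), with the latch upright beside it; it is the cap meant. The tank fit is flipped by 180°, so I refit it with a better mask.

```bash
cat > fit.py <<'E'
from h import *
from workcell import ctrl
H={};P={}
for n in("scene","side"):
    P[n]=ctrl.camera_params(n);ctrl.read_camera(n)
    r=ctrl.silhouettes(n,"tank")
    print(n,[(d["confidence"],np.round(d["box"],3)) for d in r])
    im=cv2.imread(f"pics/{n}.png");hsv=cv2.cvtColor(im,cv2.COLOR_BGR2HSV)
    m=cv2.inRange(hsv,(105,110,12),(128,255,255))
    m=cv2.morphologyEx(m,cv2.MORPH_OPEN,np.ones((3,3)))
    k=cv2.connectedComponentsWithStats(m);i=1+k[2][1:,4].argmax();m=k[1]==i
    print(k[2][i], r[0]["mask"].sum())
    H[n]=m
    H[n]=cv2.convexHull(cv2.findNonZero(m.astype(np.uint8)))
def cost(v):
    e=0
    for n in H:
        q=cv2.convexHull(proj(box(*v),P[n]).astype(np.float32))
        a=np.zeros((384*4,512*4),np.uint8);b=a.copy()
        cv2.fillPoly(a,[np.int32(q*4+2)],1);cv2.fillPoly(b,[H[n]*4+2],1);e+=(a!=b).sum()/16
    return e
x0=[.5236,-.0303,.058]
best=min((minimize(cost,[*x0[:2],a],method="Nelder-Mead",options=dict(initial_simplex=[[*x0[:2],a],[.55,-.03,a],[.52,0,a],[.52,-.03,a+.2]])) for a in (-.3,-.1,.05,.2)),key=lambda r:r.fun)
print(best.x,best.fun);v=best.x
out=[]
for n in H:
    im=cv2.imread(f"pics/{n}.png");im=cv2.convertScaleAbs(cv2.resize(im,None,fx=4,fy=4),alpha=1.5)
    cv2.polylines(im,[H[n]*4+2],1,(0,255,255),1)
    b=proj(box(*v),P[n])
    cv2.polylines(im,[np.int32(cv2.convexHull(b.astype(np.float32))*4+2)],1,(0,0,255),1)
    q=proj(T([[0,.05,.173],[0,-.062,.164]],*v),P[n])
    for u in q: cv2.circle(im,tuple(int(w) for w in u*4+2),4,(0,255,0),-1)
    c=np.int32(b.mean(0)*4);out.append(cv2.resize(im[c[1]-260:c[1]+260,c[0]-260:c[0]+260],(400,400)))
cv2.imwrite("pics/f.png",np.hstack(out))
E
python3 fit.py
```

```text
scene [(0.65, array([0.342, 0.415, 0.239, 0.303]))]
[ 174  160  122  113 6399] 6866
side [(0.91, array([0.377, 0.412, 0.238, 0.3  ]))]
[ 196  159  119  106 6394] 8164
[ 0.5243 -0.031   0.0723] 1859.6875
```

View pics/f.png

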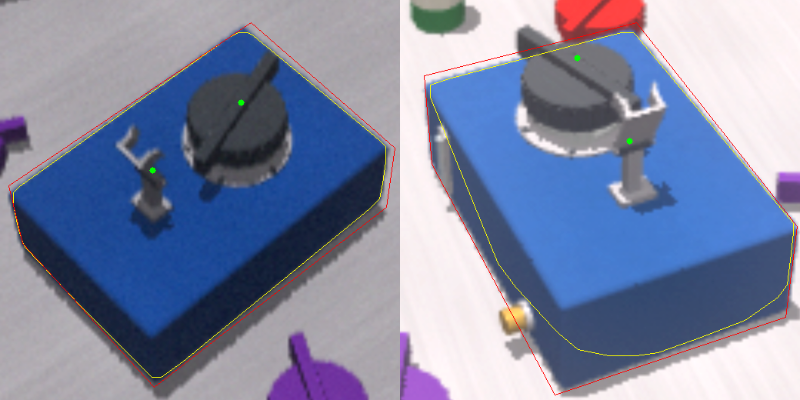

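The view shows the fit (red) lying close round the tank. The cap axis is predicted near (0.52, 0.02), and the bar's +y end points up-right in the scene view. I'll move above it for a wrist view.

apply_moves([
  {"dx":-1,"dy":-0.81,"dz":-0.5},
  {"dx":-1,"dy":-0.81,"dz":-0.5},
  {"dx":-1,"dy":-0.81,"dz":-0.5},
  {"dx":-1,"dy":-0.81,"dz":-0.5},
  {"dx":-1,"dy":-0.81,"dz":-0.5},
], fingers=1)

```text
invalid input at $.steps[0]: expected keys dx, dy, dz, wx, wy, wz
```

apply_moves([
  {"dx":-1,"dy":-0.81},
  {"dx":-1,"dy":-0.81},
  {"dx":-1,"dy":-0.81},
  {"dx":-1,"dy":-0.81},
])

```text
invalid input at $.steps[0]: expected keys dx, dy, dz, wx, wy, wz
```

apply_moves([
  {"dx":-1,"dy":-0.81},
  {"dx":-1,"dy":-0.81},
  {"dx":-1,"dy":-0.81},
  {"dx":-1,"dy":-0.81},
])

```text
invalid input at $.steps[0]: expected keys dx, dy, dz, wx, wy, wz
```

apply_moves([
  {"dx":-0.34,"dy":-0.28,"dz":-0.1,"wz":0.09},
  {"dx":-0.34,"dy":-0.28,"dz":-0.1,"wz":0.18},
  {"dx":-0.34,"dy":-0.28,"dz":-0.1,"wz":0.27},
  {"dx":-0.34,"dy":-0.28,"dz":-0.1,"wz":0.36},
  {"dx":-0.34,"dy":-0.28,"dz":-0.1,"wz":0.45},
  {"dx":-0.34,"dy":-0.28,"dz":-0.1,"wz":0.51},
  {"dx":-0.34,"dy":-0.28,"dz":-0.1,"wz":0.51},
  {"dx":-0.34,"dy":-0.28,"dz":-0.1,"wz":0.51},
])

```text
invalid input at $.steps[0]: expected keys dx, dy, dz, wx, wy, wz
```

All six keys are needed in every row.

apply_moves([
  {"dx":-1,"dy":-0.81,"dz":-0.5,"wx":0,"wy":0,"wz":0},
  {"dx":-1,"dy":-0.81,"dz":-0.5,"wx":0,"wy":0,"wz":0},
  {"dx":-1,"dy":-0.81,"dz":-0.5,"wx":0,"wy":0,"wz":0},
  {"dx":-1,"dy":-0.81,"dz":-0.5,"wx":0,"wy":0,"wz":0},
  {"dx":-1,"dy":-0.81,"dz":-0.5,"wx":0,"wy":0,"wz":0},
], fingers=1)

```text
t: 0.8
tcp_pos: [0.251, 0.3778, 0.3007]
eef_rot: [3.137, 0.004, 2.894]
contact_force: [-1.0, 0.6, -0.4]
width: 1.004
gripper_force: 0.0
```

apply_moves([
  {"dx":-1,"dy":-0.81,"dz":0,"wx":0,"wy":0,"wz":0},
  {"dx":-1,"dy":-0.81,"dz":0,"wx":0,"wy":0,"wz":0},
  {"dx":-1,"dy":-0.81,"dz":0,"wx":0,"wy":0,"wz":0},
  {"dx":-1,"dy":-0.81,"dz":0,"wx":0,"wy":0,"wz":0},
])

```text
t: 1.2
tcp_pos: [0.3654, 0.2251, 0.297]
eef_rot: [3.141, -0.0, 2.9]
contact_force: [0.6, 0.3, 0.7]
width: 1.003
gripper_force: 0.0
```

apply_moves([
  {"dx":-1,"dy":-0.81,"dz":0,"wx":0,"wy":0,"wz":0},
  {"dx":-1,"dy":-0.81,"dz":0,"wx":0,"wy":0,"wz":0},
  {"dx":-1,"dy":-0.81,"dz":0,"wx":0,"wy":0,"wz":0},
  {"dx":-1,"dy":-0.81,"dz":0,"wx":0,"wy":0,"wz":0},
])

```text
t: 1.6
tcp_pos: [0.4824, 0.071, 0.2967]
eef_rot: [3.141, -0.001, 2.899]
contact_force: [0.4, 0.4, 1.1]
width: 1.001
gripper_force: 0.0
```

apply_moves([
  {"dx":-0.34,"dy":-0.28,"dz":-0.1,"wx":0,"wy":0,"wz":0.09},
  {"dx":-0.34,"dy":-0.28,"dz":-0.1,"wx":0,"wy":0,"wz":0.18},
  {"dx":-0.34,"dy":-0.28,"dz":-0.1,"wx":0,"wy":0,"wz":0.27},
  {"dx":-0.34,"dy":-0.28,"dz":-0.1,"wx":0,"wy":0,"wz":0.36},
  {"dx":-0.34,"dy":-0.28,"dz":-0.1,"wx":0,"wy":0,"wz":0.45},
  {"dx":-0.34,"dy":-0.28,"dz":-0.1,"wx":0,"wy":0,"wz":0.51},
  {"dx":-0.34,"dy":-0.28,"dz":-0.1,"wx":0,"wy":0,"wz":0.51},
  {"dx":-0.34,"dy":-0.28,"dz":-0.1,"wx":0,"wy":0,"wz":0.51},
])

```text
t: 2.4
tcp_pos: [0.5208, 0.02, 0.312]
eef_rot: [-3.141, -0.001, 2.101]
contact_force: [-0.3, 0.1, -0.3]
width: 0.999
gripper_force: 0.0
```

```bash
cat >> h.py <<'E'
from scipy.spatial.transform import Rotation as Ro
def wristp(ctrl):
    s=ctrl.get_state();p=ctrl.camera_params("wrist")
    M=np.eye(4);M[:3,:3]=Ro.from_euler("xyz",s["eef_rot"]).as_matrix();M[:3,3]=s["tcp_pos"]
    C=np.linalg.inv(M@p["mount"]);return dict(mtx=p["mtx"],R=C[:3,:3],t=C[:3,3]),s
E
python3 - <<'E'
from h import *
from workcell import ctrl
import pickle
p,s=wristp(ctrl);im=cv2.cvtColor(ctrl.read_camera("wrist"),cv2.COLOR_RGB2BGR)
cv2.imwrite("pics/w1.png",im);pickle.dump(p,open("w1.pkl","wb"))
b=cv2.convertScaleAbs(cv2.resize(im,(800,600),interpolation=cv2.INTER_CUBIC),alpha=1.6,beta=10)
v=[.5243,-.031,.0723]
for q in proj(T([[0,.05,.173],[0,-.062,.164],[.11,.16,.11],[-.11,.16,.11],[.11,-.16,.11],[-.11,-.16,.11]],*v),p): cv2.circle(b,tuple(int(w) for w in q*800/512),4,(0,255,0),1);print(q)
cv2.imwrite("pics/w1b.png",b)
E
```

```text
[250.6061 183.2111]
[202.9526 274.873 ]
[387.7981 123.4997]
[200.561   24.5744]
[255.3694 347.6238]
[ 94.3807 280.9225]
```

View pics/w1b.png

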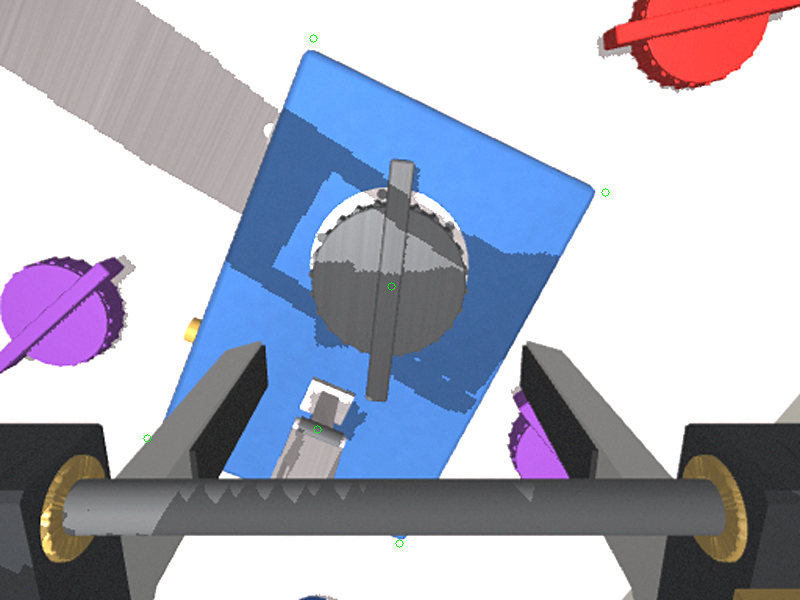

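The wrist view shows the cap straight under the gripper. Its bar ends are at (402,161) and (377,401) on the 800-px scale, the latch barrel is at (320,428), and the tank's top corners are at (310,52) and (594,192).

```bash
python3 - <<'E'
from h import *
import pickle
p=pickle.load(open("w1.pkl","rb"));k=512/800
A,B=ray((402*k,161*k),p,.173),ray((377*k,400*k),p,.173)
print(A,B,(A+B)/2,np.linalg.norm(A-B)); d=A-B
cy=np.arctan2(d[1],d[0])-np.pi/2;print("cap yaw",cy)
C=[ray((u*k,w*k),p,.11) for u,w in((310,50),(595,192))];e=C[1]-C[0]
print(C,np.linalg.norm(e),"tank yaw",np.arctan2(e[1],e[0]))
L,Rr=ray((294*k,417*k),p,.168),ray((347*k,439*k),p,.168);print("barrel",(L+Rr)/2,np.arctan2(*(Rr-L)[1::-1]))
h=(L+Rr)/2;c=(A+B)/2;print("axis yaw",np.arctan2(c[1]-h[1],c[0]-h[0])-np.pi/2,np.linalg.norm(c-h))
E
```

```text
[0.4891 0.0843 0.173 ] [ 0.5503 -0.05    0.173 ] [0.5197 0.0171 0.173 ] 0.14765437445299312
cap yaw 0.4271880566617663
[array([0.4044, 0.1135, 0.11  ]), array([0.6156, 0.1333, 0.11  ])] 0.21212729389467008 tank yaw 0.09318020730854987
barrel [ 0.5297 -0.0884  0.168 ] 0.09041758822562233
axis yaw 0.0940848579391742 0.10616837521631337
```

apply_moves([
  {"dx":-0.016,"dy":-0.015,"dz":0.2,"wx":0,"wy":0,"wz":0.066},
  {"dx":-0.016,"dy":-0.015,"dz":0.4,"wx":0,"wy":0,"wz":0.066},
  {"dx":-0.016,"dy":-0.015,"dz":0.6,"wx":0,"wy":0,"wz":0.066},
  {"dx":-0.016,"dy":-0.015,"dz":0.75,"wx":0,"wy":0,"wz":0.066},
  {"dx":-0.016,"dy":-0.015,"dz":0.82,"wx":0,"wy":0,"wz":0.066},
  {"dx":-0.016,"dy":-0.015,"dz":0.86,"wx":0,"wy":0,"wz":0.066},
  {"dx":-0.016,"dy":-0.015,"dz":0.86,"wx":0,"wy":0,"wz":0.066},
  {"dx":-0.016,"dy":-0.015,"dz":0.86,"wx":0,"wy":0,"wz":0.066},
], fingers=-0.4, force=10)

```text
t: 3.25
tcp_pos: [0.5208, 0.0162, 0.1849]
eef_rot: [3.139, 0.001, 1.995]
contact_force: [0.9, -0.4, 0.1]
width: 0.36
gripper_force: 0.0
```

apply_moves([
  {"dx":0,"dy":0,"dz":0,"wx":0,"wy":0,"wz":0},
  {"dx":0,"dy":0,"dz":0,"wx":0,"wy":0,"wz":0},
  {"dx":0,"dy":0,"dz":0,"wx":0,"wy":0,"wz":0},
  {"dx":0,"dy":0,"dz":0,"wx":0,"wy":0,"wz":0},
  {"dx":0,"dy":0,"dz":0,"wx":0,"wy":0,"wz":0},
], fingers=-1, force=8)

```text
t: 3.75
tcp_pos: [0.5199, 0.0158, 0.1844]
eef_rot: [-3.142, 0.001, 1.995]
contact_force: [-3.7, -1.4, 5.1]
width: 0.146
gripper_force: 8.0
```

apply_moves([
  {"dx":0,"dy":0,"dz":0,"wx":0,"wy":0,"wz":0},
  {"dx":0,"dy":0,"dz":0,"wx":0,"wy":0,"wz":-0.03},
  {"dx":0,"dy":0,"dz":0,"wx":0,"wy":0,"wz":-0.08},
  {"dx":0,"dy":0,"dz":0,"wx":0,"wy":0,"wz":-0.13},
  {"dx":0,"dy":0,"dz":0,"wx":0,"wy":0,"wz":-0.18},
  {"dx":0,"dy":0,"dz":0,"wx":0,"wy":0,"wz":-0.23},
  {"dx":0,"dy":0,"dz":0,"wx":0,"wy":0,"wz":-0.28},
  {"dx":0,"dy":0,"dz":0,"wx":0,"wy":0,"wz":-0.33},
  {"dx":0,"dy":0,"dz":0,"wx":0,"wy":0,"wz":-0.37},
  {"dx":0,"dy":0,"dz":0,"wx":0,"wy":0,"wz":-0.4},
  {"dx":0,"dy":0,"dz":0,"wx":0,"wy":0,"wz":-0.4},
], fingers=-1, force=40)

```text
t: 4.85
tcp_pos: [0.5209, 0.0163, 0.1844]
eef_rot: [3.14, 0.002, 2.623]
contact_force: [-1.5, 0.4, 4.7]
width: 0.142
gripper_force: 40.1
```

apply_moves([
  {"dx":0,"dy":0,"dz":0,"wx":0,"wy":0,"wz":0},
  {"dx":0,"dy":0,"dz":0,"wx":0,"wy":0,"wz":0},
  {"dx":0,"dy":0,"dz":0.017,"wx":0,"wy":0,"wz":0},
  {"dx":0,"dy":0,"dz":0.017,"wx":0,"wy":0,"wz":-0.05},
  {"dx":0,"dy":0,"dz":0.017,"wx":0,"wy":0,"wz":-0.08},
  {"dx":0,"dy":0,"dz":0.017,"wx":0,"wy":0,"wz":-0.11},
  {"dx":0,"dy":0,"dz":0.017,"wx":0,"wy":0,"wz":-0.14},
  {"dx":0,"dy":0,"dz":0.017,"wx":0,"wy":0,"wz":-0.17},
  {"dx":0,"dy":0,"dz":0.017,"wx":0,"wy":0,"wz":-0.2},
  {"dx":0,"dy":0,"dz":0.017,"wx":0,"wy":0,"wz":-0.22},
  {"dx":0,"dy":0,"dz":0.017,"wx":0,"wy":0,"wz":-0.24},
  {"dx":0,"dy":0,"dz":0.017,"wx":0,"wy":0,"wz":-0.255},
  {"dx":0,"dy":0,"dz":0.017,"wx":0,"wy":0,"wz":-0.255},
  {"dx":0,"dy":0,"dz":0.017,"wx":0,"wy":0,"wz":-0.235},
  {"dx":0,"dy":0,"dz":0.017,"wx":0,"wy":0,"wz":-0.225},
  {"dx":0,"dy":0,"dz":0.017,"wx":0,"wy":0,"wz":-0.225},
], fingers=-0.67)

```text
t: 6.45
tcp_pos: [0.52, 0.0162, 0.1808]
eef_rot: [3.141, -0.0, 2.977]
contact_force: [0.0, -0.9, 0.3]
width: 0.167
gripper_force: 0.0
```

```bash
python3 - <<'E'
from h import *
from workcell import ctrl
p,s=wristp(ctrl);o=[]
o.append(ctrl.read_camera("wrist"));a=ctrl.read_camera("side");b=ctrl.read_camera("scene")
q=[cv2.resize(o[0],(533,400)),cv2.resize(a[140:220,200:300],(267,200),interpolation=3),cv2.resize(b[155:235,200:300],(267,200),interpolation=3)]
im=np.hstack([q[0],np.vstack(q[1:])])
cv2.imwrite("pics/w2.png",cv2.convertScaleAbs(cv2.cvtColor(im,cv2.COLOR_RGB2BGR),alpha=1.7,beta=10))
print(s["tcp_pos"],s["eef_rot"],s["contact_force"],s["width"])
E
```

```text
[0.52   0.0162 0.1808] [ 3.1415 -0.0002  2.9766] [ 0.0154 -0.9479  0.298 ] 0.16686379742174448
```

View pics/w2.png

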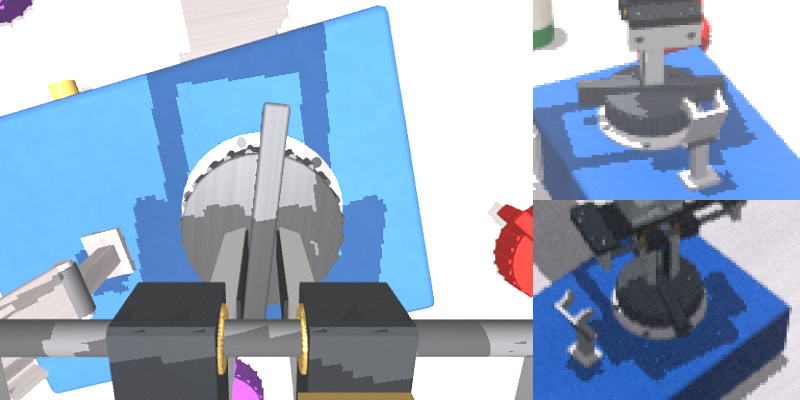

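The wrist view shows the bar about 4° clockwise of the fork, with its far end at (275,104). I check from the end's apparent radius whether the cap has dropped.

```bash
python3 - <<'E'
from h import *
from workcell import ctrl
p,s=wristp(ctrl);k=512/533
for z in(.173,.168,.163):
    A=ray((275*k,104*k),p,z);d=A[:2]-[.520,.0165];l=ray((190*k,210*k),p,z-.011)
    print(z,A,np.hypot(*d),np.arctan2(d[1],d[0])-np.pi/2-.092)
E
```

```text
0.173 [0.4473 0.0351 0.173 ] 0.07507921973617328 1.2283174387666942
0.168 [0.4473 0.0353 0.168 ] 0.07504954861860552 1.225856671423939
0.163 [0.4474 0.0355 0.163 ] 0.0750203323121404 1.2233939724909293
```

apply_moves([
  {"dx":0,"dy":0,"dz":0.013,"wx":0,"wy":0,"wz":0},
  {"dx":0,"dy":0,"dz":0.023,"wx":0,"wy":0,"wz":0},
  {"dx":0,"dy":0,"dz":0.023,"wx":0,"wy":0,"wz":0},
])

```text
t: 6.9
tcp_pos: [0.5199, 0.0161, 0.1771]
eef_rot: [-3.141, -0.0, 2.977]
contact_force: [-0.5, 0.8, -0.5]
width: 0.169
gripper_force: 0.3
```

apply_moves([
  {"dx":0,"dy":0,"dz":0.013,"wx":0,"wy":0,"wz":0},
  {"dx":0,"dy":0,"dz":0.027,"wx":0,"wy":0,"wz":0},
  {"dx":0,"dy":0,"dz":0.027,"wx":0,"wy":0,"wz":0},
])

```text
t: 7.2
tcp_pos: [0.52, 0.0161, 0.1731]
eef_rot: [-3.142, -0.0, 2.977]
contact_force: [0.5, -0.6, -0.3]
width: 0.165
gripper_force: 0.6
```

apply_moves([
  {"dx":0,"dy":0,"dz":0,"wx":0,"wy":0,"wz":-0.03},
  {"dx":0,"dy":0,"dz":0,"wx":0,"wy":0,"wz":-0.06},
  {"dx":0,"dy":0,"dz":0,"wx":0,"wy":0,"wz":-0.06},
  {"dx":0,"dy":0,"dz":0,"wx":0,"wy":0,"wz":-0.03},
  {"dx":0,"dy":0,"dz":0,"wx":0,"wy":0,"wz":-0.015},
  {"dx":0,"dy":0,"dz":0,"wx":0,"wy":0,"wz":-0.015},
])

```text
t: 7.8
tcp_pos: [0.52, 0.0163, 0.1734]
eef_rot: [3.141, -0.0, 3.0]
contact_force: [-0.9, 0.2, -0.1]
width: 0.169
gripper_force: 0.0
```

```bash
python3 - <<'E'
from h import *
from workcell import ctrl
s=ctrl.get_state();print(s["tcp_pos"],s["eef_rot"],s["contact_force"],s["width"])
out=[]
for n,(x,y) in(("side",(244,175)),("scene",(250,190))):
    p=ctrl.camera_params(n);im=cv2.cvtColor(ctrl.read_camera(n),cv2.COLOR_RGB2BGR)
    cr=im[y-32:y+32,x-40:x+40];c0=np.array([x-40,y-32]);S=5
    cr=cv2.convertScaleAbs(cv2.resize(cr,None,fx=S,fy=S,interpolation=cv2.INTER_CUBIC),alpha=2.2,beta=20)
    two=cr.copy();a=1.23+.092+.04
    for z,col in((.163,(0,255,0)),(.173,(0,0,255))):
        P=T([[i*.007,j*.075,z] for i,j in((-1,-1),(1,-1),(1,1),(-1,1))],.52,.0165,a)
        cv2.polylines(two,[np.int32((proj(P,p)-c0+.5)*S)],1,col,1)
    out.append(np.hstack([cr,two]))
cv2.imwrite("pics/d.png",cv2.resize(np.vstack(out),(740,592)))
E
```

```text
[0.52   0.0163 0.1734] [ 3.1413 -0.0002  3.0002] [-0.8842  0.157  -0.0767] 0.1685240300833899
```

View pics/d.png

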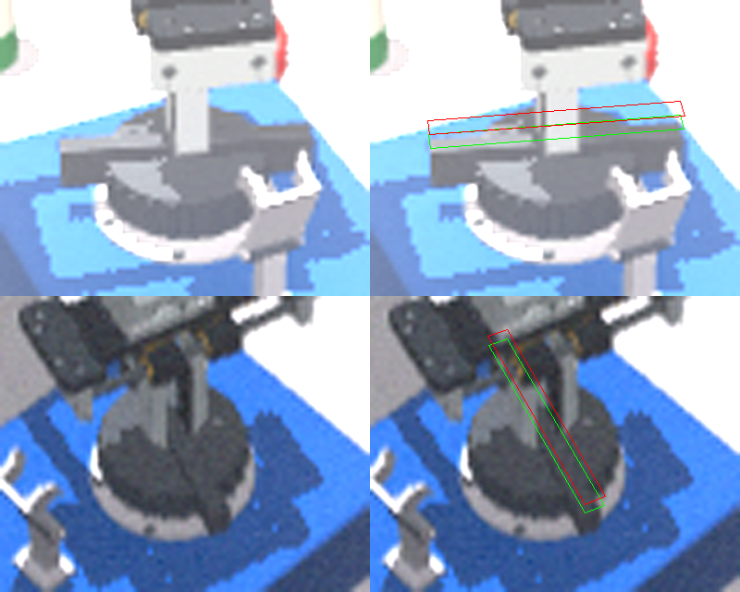

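The overlay shows the bar lying on the green (dropped, level) outline in both views, so the cap is in the thread start. I now grip it and screw it clockwise, following the thread down.

apply_moves([
  {"dx":0,"dy":0,"dz":0,"wx":0,"wy":0,"wz":0},
  {"dx":0,"dy":0,"dz":0,"wx":0,"wy":0,"wz":0},
  {"dx":0,"dy":0,"dz":0,"wx":0,"wy":0,"wz":0.03},
  {"dx":0,"dy":0,"dz":0.001,"wx":0,"wy":0,"wz":0.07},
  {"dx":0,"dy":0,"dz":0.003,"wx":0,"wy":0,"wz":0.12},
  {"dx":0,"dy":0,"dz":0.005,"wx":0,"wy":0,"wz":0.17},
  {"dx":0,"dy":0,"dz":0.008,"wx":0,"wy":0,"wz":0.22},
  {"dx":0,"dy":0,"dz":0.01,"wx":0,"wy":0,"wz":0.27},
  {"dx":0,"dy":0,"dz":0.012,"wx":0,"wy":0,"wz":0.32},
  {"dx":0,"dy":0,"dz":0.014,"wx":0,"wy":0,"wz":0.37},
  {"dx":0,"dy":0,"dz":0.016,"wx":0,"wy":0,"wz":0.42},
  {"dx":0,"dy":0,"dz":0.018,"wx":0,"wy":0,"wz":0.45},
  {"dx":0,"dy":0,"dz":0.018,"wx":0,"wy":0,"wz":0.45},
], fingers=-1, force=25)

```text
t: 9.2
tcp_pos: [0.5201, 0.0164, 0.1706]
eef_rot: [3.141, -0.0, 2.294]
contact_force: [0.4, 0.8, -0.2]
width: 0.145
gripper_force: 24.7
```

apply_moves([
  {"dx":0,"dy":0,"dz":0.002,"wx":0,"wy":0,"wz":0.04},
  {"dx":0,"dy":0,"dz":0.004,"wx":0,"wy":0,"wz":0.09},
  {"dx":0,"dy":0,"dz":0.006,"wx":0,"wy":0,"wz":0.14},
  {"dx":0,"dy":0,"dz":0.008,"wx":0,"wy":0,"wz":0.19},
  {"dx":0,"dy":0,"dz":0.01,"wx":0,"wy":0,"wz":0.24},
  {"dx":0,"dy":0,"dz":0.012,"wx":0,"wy":0,"wz":0.28},
  {"dx":0,"dy":0,"dz":0.014,"wx":0,"wy":0,"wz":0.32},
  {"dx":0,"dy":0,"dz":0.016,"wx":0,"wy":0,"wz":0.36},
  {"dx":0,"dy":0,"dz":0.017,"wx":0,"wy":0,"wz":0.39},
  {"dx":0,"dy":0,"dz":0.018,"wx":0,"wy":0,"wz":0.41},
  {"dx":0,"dy":0,"dz":0.018,"wx":0,"wy":0,"wz":0.42},
  {"dx":0,"dy":0,"dz":0.018,"wx":0,"wy":0,"wz":0.42},
])

```text
t: 10.4
tcp_pos: [0.5197, 0.0156, 0.1681]
eef_rot: [-3.141, 0.001, 1.635]
contact_force: [-1.1, -2.1, 1.0]
width: 0.146
gripper_force: 25.7
```

```bash
python3 - <<'E'
from h import *
from workcell import ctrl
s=ctrl.get_state();print(s["tcp_pos"],s["eef_rot"],s["contact_force"],s["moment"],s["width"])
E
```

```text
[0.5197 0.0156 0.1681] [-3.1407  0.0012  1.635 ] [-1.1171 -2.0559  0.987 ] [-0.5831  0.3801  0.537 ] 0.14560415181157152
```

apply_moves([
  {"dx":0,"dy":0,"dz":0,"wx":0,"wy":0,"wz":0.015},
  {"dx":0,"dy":0,"dz":0,"wx":0,"wy":0,"wz":0.025},
  {"dx":0,"dy":0,"dz":0,"wx":0,"wy":0,"wz":0.025},
])

```text
t: 10.7
tcp_pos: [0.5197, 0.0158, 0.1681]
eef_rot: [-3.141, 0.001, 1.594]
contact_force: [-2.9, -2.4, 1.1]
width: 0.146
gripper_force: 26.4
```

```bash
python3 - <<'E'
from h import *
from workcell import ctrl
s=ctrl.get_state();print(s["tcp_pos"],s["eef_rot"],s["contact_force"],s["moment"],s["width"])
E
```

```text
[0.5197 0.0158 0.1681] [-3.1409  0.0007  1.5943] [-2.9228 -2.4384  1.1011] [-0.6666  0.5717  0.5015] 0.14554905685946362
```

apply_moves([
  {"dx":0,"dy":0,"dz":0,"wx":0,"wy":0,"wz":0},
  {"dx":0,"dy":0,"dz":0,"wx":0,"wy":0,"wz":0},
  {"dx":0,"dy":0,"dz":0,"wx":0,"wy":0,"wz":0},
  {"dx":0,"dy":0,"dz":-0.2,"wx":0,"wy":0,"wz":0},
  {"dx":0,"dy":0,"dz":-0.5,"wx":0,"wy":0,"wz":0},
  {"dx":0,"dy":0,"dz":-0.8,"wx":0,"wy":0,"wz":0},
  {"dx":0,"dy":0,"dz":-0.95,"wx":0,"wy":0,"wz":0},
  {"dx":0,"dy":0,"dz":-0.95,"wx":0,"wy":0,"wz":0},
  {"dx":0,"dy":0,"dz":-0.95,"wx":0,"wy":0,"wz":0},
], fingers=0.2)

```text
t: 11.6
tcp_pos: [0.5201, 0.0163, 0.3098]
eef_rot: [-3.141, -0.0, 1.595]
contact_force: [0.0, -0.7, -0.0]
width: 0.598
gripper_force: 0.0
```

```bash
python3 - <<'E'
from h import *
from workcell import ctrl
import pickle
p,s=wristp(ctrl);im=cv2.cvtColor(ctrl.read_camera("wrist"),cv2.COLOR_RGB2BGR)
cv2.imwrite("pics/w3.png",im);pickle.dump(p,open("w3.pkl","wb"));print(s["tcp_pos"],s["eef_rot"])
b=cv2.convertScaleAbs(cv2.resize(im,(800,600),interpolation=cv2.INTER_CUBIC),alpha=1.6,beta=10)
P=T([[i*.007,j*.075,.1575] for i,j in((-1,-1),(1,-1),(1,1),(-1,1))],.52,.0165,.092)
cv2.polylines(b,[np.int32(proj(P,p)*800/512)],1,(0,255,0),1)
cv2.imwrite("pics/w3b.png",b)
E
```

```text
[0.5201 0.0163 0.3098] [-3.1415 -0.0005  1.5945]
```

View pics/w3b.png

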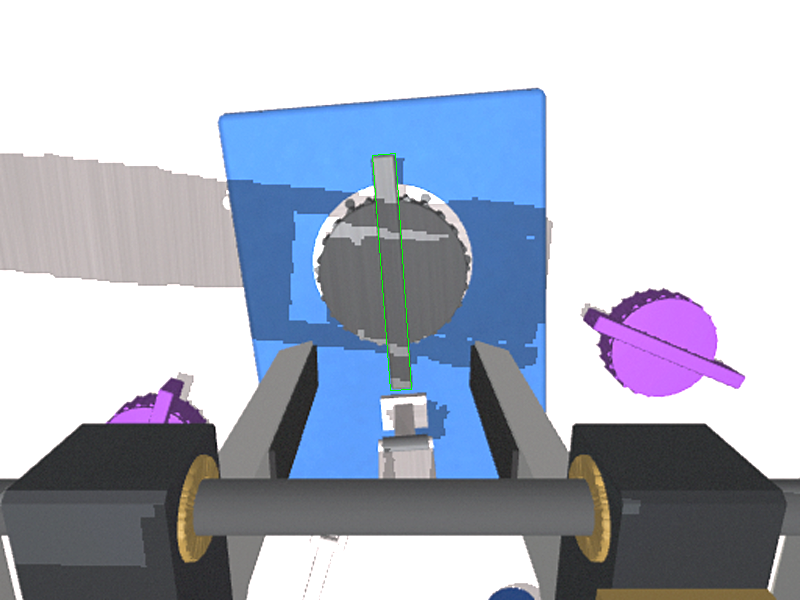

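The view shows the bar lying on the predicted home outline (phi = 0), the far end at (383,155) and the near end at (400,388), level and in line with the latch. The cap is home. Next is the latch: closed fingers go behind it.

apply_moves([
  {"dx":-0.33,"dy":0.022,"dz":0,"wx":0,"wy":0,"wz":-0.044},
  {"dx":-0.66,"dy":0.044,"dz":0,"wx":0,"wy":0,"wz":-0.044},
  {"dx":-0.931,"dy":0.064,"dz":0,"wx":0,"wy":0,"wz":-0.044},
  {"dx":-0.931,"dy":0.064,"dz":0,"wx":0,"wy":0,"wz":-0.044},
], fingers=-1, force=10)

```text
t: 12.05
tcp_pos: [0.5321, -0.1273, 0.3062]
eef_rot: [-3.135, -0.001, 1.657]
contact_force: [-0.4, -0.2, -0.4]
width: 0.295
gripper_force: 0.0
```

apply_moves([
  {"dx":-0.2,"dy":0,"dz":0,"wx":0,"wy":0,"wz":0},
  {"dx":-0.4,"dy":0,"dz":0,"wx":0,"wy":0,"wz":0},
  {"dx":-0.4,"dy":0,"dz":0.2,"wx":0,"wy":0,"wz":0},
  {"dx":-0.4,"dy":0,"dz":0.45,"wx":0,"wy":0,"wz":0},
  {"dx":-0.4,"dy":0,"dz":0.66,"wx":0,"wy":0,"wz":0},
  {"dx":-0.4,"dy":0,"dz":0.66,"wx":0,"wy":0,"wz":0},
  {"dx":-0.4,"dy":0,"dz":0.66,"wx":0,"wy":0,"wz":0},
])

```text
t: 12.75
tcp_pos: [0.5379, -0.1819, 0.2101]
eef_rot: [-3.139, -0.002, 1.664]
contact_force: [-0.1, -0.9, 0.9]
width: 0.002
gripper_force: 0.0
```

apply_moves([
  {"dx":0.12,"dy":0,"dz":0,"wx":0,"wy":0,"wz":0},
  {"dx":0.24,"dy":0,"dz":0,"wx":0,"wy":0,"wz":0},
  {"dx":0.34,"dy":0,"dz":0,"wx":0,"wy":0,"wz":0},
  {"dx":0.4,"dy":0,"dz":0,"wx":0,"wy":0,"wz":0},
  {"dx":0.46,"dy":0,"dz":0,"wx":0,"wy":0,"wz":0},
  {"dx":0.517,"dy":0,"dz":0,"wx":0,"wy":0,"wz":0},
  {"dx":0.569,"dy":0,"dz":0,"wx":0,"wy":0,"wz":0},
  {"dx":0.6,"dy":0,"dz":0,"wx":0,"wy":0,"wz":0},
  {"dx":0.632,"dy":0,"dz":0,"wx":0,"wy":0,"wz":0},
  {"dx":0.67,"dy":0,"dz":0,"wx":0,"wy":0,"wz":0},
  {"dx":0.71,"dy":0,"dz":0,"wx":0,"wy":0,"wz":0},
  {"dx":0.745,"dy":0,"dz":0.02,"wx":0,"wy":0,"wz":0},
  {"dx":0.773,"dy":0,"dz":0.042,"wx":0,"wy":0,"wz":0},
  {"dx":0.795,"dy":0,"dz":0.075,"wx":0,"wy":0,"wz":0},
  {"dx":0.813,"dy":0,"dz":0.108,"wx":0,"wy":0,"wz":0},
  {"dx":0.82,"dy":0,"dz":0.135,"wx":0,"wy":0,"wz":0},
  {"dx":0.827,"dy":0,"dz":0.158,"wx":0,"wy":0,"wz":0},
  {"dx":0.827,"dy":0,"dz":0.158,"wx":0,"wy":0,"wz":0},
])

```text
t: 14.55
tcp_pos: [0.5266, -0.0592, 0.187]
eef_rot: [-3.14, -0.001, 1.664]
contact_force: [-0.3, 0.2, 0.2]
width: 0.006
gripper_force: 0.0
```

apply_moves([
  {"dx":0,"dy":0,"dz":0.013,"wx":0,"wy":0,"wz":0},
  {"dx":0,"dy":0,"dz":0.025,"wx":0,"wy":0,"wz":0},
  {"dx":0,"dy":0,"dz":0.025,"wx":0,"wy":0,"wz":0},
])

```text
t: 14.85
tcp_pos: [0.527, -0.0595, 0.1839]
eef_rot: [3.142, -0.0, 1.663]
contact_force: [-0.2, 1.3, 0.0]
width: 0.003
gripper_force: 0.0
```

apply_moves([
  {"dx":0,"dy":0,"dz":0.006,"wx":0,"wy":0,"wz":0},
  {"dx":0,"dy":0,"dz":0.012,"wx":0,"wy":0,"wz":0},
  {"dx":0,"dy":0,"dz":0.012,"wx":0,"wy":0,"wz":0},
])

```text
t: 15.15
tcp_pos: [0.5271, -0.0595, 0.1837]
eef_rot: [3.14, 0.0, 1.664]
contact_force: [-2.6, 0.4, 5.7]
width: 0.004
gripper_force: 2.5
```

apply_moves([
  {"dx":0,"dy":0,"dz":0.01,"wx":0,"wy":0,"wz":0},
  {"dx":0,"dy":0,"dz":0.01,"wx":0,"wy":0,"wz":0},
])

```text
t: 15.35
tcp_pos: [0.5271, -0.0595, 0.1836]
eef_rot: [3.139, 0.001, 1.664]
contact_force: [-3.8, 0.5, 10.1]
width: 0.003
gripper_force: 4.8
```

apply_moves([
  {"dx":0,"dy":0,"dz":-0.1,"wx":0,"wy":0,"wz":0},
  {"dx":0,"dy":0,"dz":-0.4,"wx":0,"wy":0,"wz":0},
  {"dx":0,"dy":0,"dz":-0.7,"wx":0,"wy":0,"wz":0},
  {"dx":-0.5,"dy":0,"dz":-1,"wx":0,"wy":0,"wz":0},
  {"dx":-0.8,"dy":0,"dz":-1,"wx":0,"wy":0,"wz":0},
  {"dx":-0.8,"dy":0,"dz":-1,"wx":0,"wy":0,"wz":0},
  {"dx":-0.8,"dy":0,"dz":-1,"wx":0,"wy":0,"wz":0},
])

```text
t: 16.05
tcp_pos: [0.5385, -0.1826, 0.3317]
eef_rot: [3.14, 0.002, 1.658]
contact_force: [1.2, 0.7, 0.2]
width: 0.006
gripper_force: 0.0
```

```bash
python3 - <<'E'
from h import *
from workcell import ctrl
w=ctrl.read_camera("wrist");a=ctrl.read_camera("side");b=ctrl.read_camera("scene")
q=[cv2.resize(w,(533,400)),cv2.resize(a[140:220,200:300],(267,200),interpolation=3),cv2.resize(b[155:235,200:300],(267,200),interpolation=3)]
im=np.hstack([q[0],np.vstack(q[1:])])
cv2.imwrite("pics/w4.png",cv2.convertScaleAbs(cv2.cvtColor(im,cv2.COLOR_RGB2BGR),alpha=1.5,beta=10))
for n,i in(("scene",b),("side",a)):
    d=cv2.absdiff(cv2.cvtColor(i,cv2.COLOR_RGB2BGR),cv2.imread(f"pics/{n}.png")).max(2)>60
    k=cv2.connectedComponentsWithStats(d.astype(np.uint8));print(n,[list(r) for r in k[2][1:] if r[4]>25])
E
```

```text
scene [[np.int32(117), np.int32(0), np.int32(15), np.int32(13), np.int32(144)], [np.int32(276), np.int32(2), np.int32(49), np.int32(47), np.int32(697)], [np.int32(167), np.int32(52), np.int32(51), np.int32(63), np.int32(1953)], [np.int32(222), np.int32(84), np.int32(97), np.int32(37), np.int32(987)], [np.int32(123), np.int32(89), np.int32(20), np.int32(27), np.int32(326)], [np.int32(273), np.int32(109), np.int32(12), np.int32(6), np.int32(41)], [np.int32(156), np.int32(133), np.int32(64), np.int32(62), np.int32(1658)], [np.int32(252), np.int32(169), np.int32(9), np.int32(9), np.int32(38)], [np.int32(208), np.int32(192), np.int32(9), np.int32(13), np.int32(27)], [np.int32(218), np.int32(193), np.int32(19), np.int32(16), np.int32(145)]]
side [[np.int32(71), np.int32(1), np.int32(6), np.int32(6), np.int32(26)], [np.int32(189), np.int32(0), np.int32(138), np.int32(169), np.int32(9067)], [np.int32(119), np.int32(3), np.int32(15), np.int32(9), np.int32(70)], [np.int32(23), np.int32(9), np.int32(111), np.int32(232), np.int32(9995)], [np.int32(135), np.int32(8), np.int32(14), np.int32(19), n
[... 696 characters left out ...]
 np.int32(23), np.int32(13), np.int32(78)], [np.int32(247), np.int32(176), np.int32(26), np.int32(20), np.int32(232)], [np.int32(0), np.int32(197), np.int32(13), np.int32(44), np.int32(358)], [np.int32(69), np.int32(207), np.int32(8), np.int32(9), np.int32(29)], [np.int32(88), np.int32(208), np.int32(80), np.int32(73), np.int32(2513)], [np.int32(16), np.int32(234), np.int32(13), np.int32(4), np.int32(27)], [np.int32(0), np.int32(245), np.int32(23), np.int32(38), np.int32(591)], [np.int32(24), np.int32(249), np.int32(25), np.int32(13), np.int32(78)], [np.int32(281), np.int32(264), np.int32(9), np.int32(10), np.int32(36)], [np.int32(57), np.int32(289), np.int32(18), np.int32(9), np.int32(58)]]
```

View pics/w4.png

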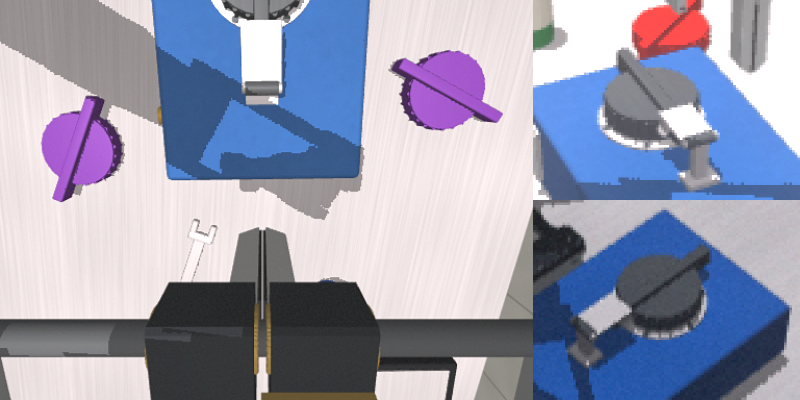

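The view shows the latch lying level over the bar's end (side crop about 690,120; scene crop about 605,315). The cap is home and level, the other things are where they were, and the gripper is clear. I'm handing in.

```bash
python3 -c "
from workcell import ctrl
print(ctrl.close_job())"
```

```text
the job is handed in; nothing more can be done
None
```

The job is handed in: the cap was turned back until it dropped level, then screwed fully home, and the latch was swung fully down over the bar's end, in about 16 s of the 64 s allowed; the other things on the bench were left alone.

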